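# Open the tool-rest holder and hold the offset rest over it

### The arm

A 7-joint arm with a two-finger parallel gripper is mounted at the origin on the work surface. World frame = base frame: x ahead of the robot, y to its left, z up, the work surface at z = 0. Lengths are in m, angles in rad, forces in N, time in s.
With the tool pointing down it reaches from about 0.4 to 0.925 m from the base axis. Payload 4.1 kg.
Tool frame: the origin (TCP) lies on the centre line of the jaws, within the pads' length; the fingertips stand 8 mm ahead of it and the grasp point (between the pads) lies 11 mm behind it; z points along the fingers, y is the line along which they close (so a half turn about z gives the same grasp; the last joint's range is limited). The gripper opens to 85 mm and grips with 20 to 120 N. Pads are 22 mm wide; open, the fingers measure 114 mm over their backs; the gripper's body (76 mm by 85 mm) begins 54 mm behind the grasp point. The pads swing forward as they close: fully open they stand 13 mm farther back than shut.
Start: joints at [1.25, 0.398, 0.045, 1.537, -0.019, 1.207, -0.051], TCP at [0.143, -0.634, 0.239] pointing down, gripper open.
Joint ranges: [-2.82, 2.82], [-0.49, 2.23], [-1.37, 1.46], [0, 2.46], [-1.36, 4.5], [0.23, 2], [-2.94, 2.94]. Speed limits (rad/s): [2.57, 2.57, 3.14, 3.14, 3.14, 3.14, 3.14].

### API

Orientations are given as a unit quaternion [w, x, y, z].
In Python, from cell import bot gives the robot as it stands.
- The arm moves only by the tool step_arm, never from a script. Its argument "motion" is a list of rows, each an object of numbers: "x", "y", "z": the shift along the tool's x, y, z in m; "spin": the turn about the tool's z in degrees; "fingers": the opening, from 0 (shut) to 1 (fully open). In form: [{"x": .., "y": .., "z": .., "spin": .., "fingers": ..}, ...]. A call has exactly 10 rows; each row shifts and turns the commanded pose from where the row before left it, along the tool's axes as they then stand; what a row does not reach is not made up. A row lasts 1/12 s, in which the tool goes at most 41.7 mm and 7.16 degrees, less where a joint would pass 70% of its speed; a pose out of reach is approached as far as the arm can. A call is refused whole if a number of a shift passes 0.0417 or a number of a turn 7.16, either way. A call with a gripper value outside its range is refused whole. The fingers move at their own pace and stop on an object; the grip force is fixed at half the most. Time passes only in rows, so rows that do not move let the fingers close, or fill a call up. It gives the time, the measured TCP pose, the force, the opening and the grip force at its end, in the units of the state.
- bot.state(): the state, without advancing time (a new reading comes with each control period).
- bot.read_camera(name): name is "scene" or "top" or "wrist"; returns a dict with "image" (420x560x3 uint8, red, green, blue), "fov_y" (degrees; the focal length in pixels is half the picture's height over the tangent of half this angle, whatever the lens; pixels are square), "cx", "cy" (the principal point, pixels), "position" and "rotation" of the camera in the world. Camera axes: x right, y down, z forward; pixel columns grow to the right and rows downward; lengths in m; the calibration is good to about 2 mm. A picture is of the moment at which its call begins. There is no depth.
- bot.hand_in(): hands the job in; it is judged then, once.
The state is a dict: "t": time; "joint_positions": joint angles; "joint_vel": joint speeds; "joint_torque": joint torques, N m; "position": TCP position; "tcp_rot": TCP orientation; "contact_force": force on the tool from outside, world axes, zero at the start; "wrist_torque": the same for the moment, N m; "grip_width": opening from 0.0 (shut) to 1.0 (fully open); "gripper_force": force on a finger pad.
Only numpy, scipy, OpenCV 4.12 (cv2) and the standard library are available. Lean on these libraries where they do the work, as an engineer would, in place of code of your own. Each camera call takes 0.05 s, during which the arm holds its last target. There are 200 camera calls.

### The job

Wind the hand crank of the tool-rest holder anticlockwise (seen from above) two full turns to its stop, so that the cover slides off the socket and stays off. Then take the offset lathe tool rest by its balance point, lift it out of its wooden cradle and hold it level, post down, with the foot of the post straight above the open socket and about 3 cm over its mouth, touching nothing but the gripper. Finish while holding it there, still; keep it level all the way and leave the bowl, the turned finial and the gouge alone.

Things in the scene. Friction and masses are not known exactly. Their poses are not given: they have to be found in the camera images.
- holder: Fixed cast tool-rest holder: green base plate 120 (x) x 280 (y) x 15 mm high, origin at the centre of its underside on the bench. The socket boss stands at y = -80 mm, the gearbox with the crank at y = +80 mm. Two rails (x = +-36 mm, top 79 mm above the bench, from y = -120 to +30 mm) guide the cover.
- socket (a point): Centre of the socket's mouth: the top of an upright dark steel boss (48 mm outside diameter, hole 27 mm wide and 50 mm deep), 70 mm above the bench, at holder x = 0, y = -80 mm. Under the cover at the start.
- cover (a joint): Aluminium cover plate 64 x 58 mm, 5 mm thick with a 10 mm lip (lip top 85 mm above the bench). 0 = over the socket (m); the crank's gear drives it 5 mm per radian towards the holder's +y; about 0.063 = fully off the socket.
- hub (a point): Point on the crank's vertical axis, 102 mm above the bench (1 mm above the hub's top). The steel crank arm is 10 mm thick, its top 97 mm above the bench.
- crank (a joint): Angle of the hand crank about its vertical axis (rad): 0 at the start, grows anticlockwise seen from above, stops at 12.57 (two full turns). It stays where it is left; turning takes about 3 to 5 N at the grip.
- crank_grip (a point): Middle of the crank's upright dark wooden grip: a freely revolving round knob 22 mm in diameter and 45 mm tall (98 to 143 mm above the bench), 50 mm from the crank's axis; this point is about 120 mm above the bench. Can be pinched from above at any yaw and led round the circle without turning the gripper.
- cradle: Fixed light-wood cradle: base 260 x 60 x 12 mm and two forked uprights 12 mm thick (x = -110 and +100 mm) on which the rest's bar lies; fork floor 95 mm above the bench, cheeks 10 mm higher, 40 mm wide over all. Origin at the centre of its underside; x along its length; any yaw.
- rest: Loose offset tool rest, solid steel, 0.55 to 0.85 kg: level dark bar 240 (x) x 14 (y) x 16 mm high, a bright round post (25 mm diameter, 75 mm long) under it at x = -85 mm, near one end. Origin: middle of the bar's underside; z up. It starts in the cradle, x along the cradle's, underside 95 mm above the bench, the post hanging free, its foot 20 mm above the bench.
- rest_balance (a point): The balance point of the rest: in the bar at half its height, x = -35 mm, that is 50 mm from the post's axis towards the bar's long side (35 mm from the bar's middle towards the post). Grip across the 14 mm width of the bar here.
- rest_foot (a point): Centre of the lower end of the rest's post: x = -85 mm, 75 mm below the bar's underside, 83 mm below the balance point.
- bowl: Loose turned wooden bowl, 120 mm wide, 50 mm high, a bystander. Origin under its centre.
- finial: Loose small turned wooden finial standing upright, 44 mm wide, 105 mm high, a bystander. Origin under its centre.
- gouge: Loose turning gouge lying on the bench, 300 mm long, 28 mm wide, wooden handle, a bystander. Origin on its underside 10 mm from the ferrule.
- gearbox: Fixed round green gearbox on the holder's base plate at holder y = +80 mm, 56 mm in diameter; it carries the crank. Origin at the centre of its underside, 15 mm above the bench; its yaw (any) sets the direction in which the crank arm points at the start: along its own +x when joint crank = 0.
Not all that is in view belongs to the job. Several things have the shape of the rest; the one meant has the colours described above.

How it is judged:
On the way, in this order (a step that is already met when the one before it is completed fails the run):
1. the crank is wound two full turns and the cover is off the socket (value of joint crank above 12.1 rad and value of joint cover above 0.058 m), for 0.2 s.
2. the rest is lifted clear of its cradle, level, gripped within 20 mm of its balance point (horizontal distance between the grasp point and rest_balance below 0.02 m and contact force between the fingers and rest above 2 N and height (world z) of rest_foot above 0.06 m and angle between rest's own z axis and vertical below 0.15 rad), for 0.2 s.
At the end, for the whole second after the job is handed in: Crank past 12.1 rad, cover over 58 mm off; the gripper holds the rest within 20 mm of its balance point, level to 0.09 rad, still, the post's foot within 12 mm of the socket's axis and 12 to 60 mm above its mouth, touching neither holder, crank nor cradle (all of step 1 and horizontal distance between the grasp point and rest_balance below 0.02 m and contact force between the fingers and rest above 2 N and angle between rest's own z axis and vertical below 0.09 rad and horizontal distance between rest_foot and socket below 0.012 m and z of rest_foot in the frame of socket between 0.012 and 0.06 m and linear speed of rest below 0.02 m/s and contact force between rest and holder below 0.2 N and contact force between rest and gearbox below 0.2 N and contact force between rest and cradle below 0.2 N); the arm keeps its last pose, push and grip.
It fails at once if the tool rest tips by more than 0.3 rad (angle between rest's own z axis and vertical above 0.3 rad).
It fails at once if the bowl is disturbed (moved over 30 mm) (distance of bowl from where it was at the start of the episode above 0.03 m).
It fails at once if the finial is disturbed (moved over 30 mm) (distance of finial from where it was at the start of the episode above 0.03 m).
It fails at once if the gouge is disturbed (moved over 30 mm) (distance of gouge from where it was at the start of the episode above 0.03 m).
It also fails if it takes over 67 s, if anything falls off the work surface, if the arm or the gripper's body presses on something with over 40 N, if the wrist force passes 120 N, or if a joint passes its speed limit or range.

## Working session

There is one attempt and no reset: what is moved stays moved. The work goes in short steps, Python scripts to look and compute and a tool call to move; the robot and the scene stay as the last step left them, time stands still between calls to the robot, and variables do not carry over. Pictures are saved under pics/ and viewed, at most 10 in all, crops included, and the job is handed in when it is done.

Besides the shell and the picture viewer there is one more tool, called as name([rows], argument=value, ...), one row to a line, values as JSON. step_arm: Moves the arm, as the interface text tells. Its arguments: {"type":"object","properties":{"motion":{"type":"array","items":{"type":"object","properties":{"x":{"type":"number"},"y":{"type":"number"},"z":{"type":"number"},"spin":{"type":"number"},"fingers":{"type":"number"}}}}},"required":["motion"]}

```bash
mkdir -p pics; ls; cat > h.py <<'E'
import numpy as np,cv2,pickle
from cell import bot
def grab(n,f):
    c=bot.read_camera(n); cv2.imwrite(f'pics/{f}.png',c['image'][:,:,::-1]); pickle.dump(c,open(f'pics/{f}.pkl','wb')); return c
def load(f): return pickle.load(open(f'pics/{f}.pkl','rb'))
def foc(c): return c['image'].shape[0]/2/np.tan(np.radians(c['fov_y'])/2)
def R(c):
    r=np.array(c['rotation'],float)
    if r.size==4:
        from scipy.spatial.transform import Rotation as Q
        return Q.from_quat(r[[1,2,3,0]]).as_matrix()
    return r.reshape(3,3)
def at(c,u,v,z):
    d=R(c)@np.array([(u-c['cx'])/foc(c),(v-c['cy'])/foc(c),1]); p=np.array(c['position'])
    return p+d*(z-p[2])/d[2]
def proj(c,P):
    q=R(c).T@(np.array(P)-c['position']); return foc(c)*q[:2]/q[2]+[c['cx'],c['cy']]
E
python3 - <<'E'
from h import *
for n in('scene','top'):
    c=grab(n,n); print(n,c['position'],c['fov_y'],c['cx'],c['cy'],R(c).round(3).tolist())
a=cv2.imread('pics/scene.png');b=cv2.imread('pics/top.png')
print(bot.state())
E
```

```text
pics
scene [ 1.0300931  -0.46388221  1.07244099] 50.118883613885835 278.28952525706217 218.82640508047518 [[0.656, 0.643, -0.395], [0.755, -0.567, 0.33], [-0.012, -0.514, -0.857]]
top [ 0.42727799 -0.10808019  1.16574189] 57.921316428160175 273.8101487174855 210.37980272791063 [[-0.013, -0.992, 0.123], [-1.0, 0.014, 0.011], [-0.013, -0.123, -0.992]]
{'t': 0.1, 'joint_positions': array([ 1.24999369,  0.39914089,  0.04506214,  1.53771948, -0.01866053,
        1.20690334, -0.05072879]), 'joint_vel': array([-0.00084424, -0.00128947,  0.00126806, -0.00356268,  0.00043119,
       -0.0016384 ,  0.0003529 ]), 'joint_torque': array([ 3.57667552e-03, -4.76261759e+01,  1.37013204e+00, -2.54949939e+01,
        1.19941769e-02,  4.97287707e-03, -1.25911100e-05]), 'position': array([ 0.14287325, -0.63355126,  0.23836846]), 'tcp_rot': array([-8.56528773e-04,  9.93852266e-01,  1.10710919e-01, -1.80470800e-04]), 'contact_force': array([-0.15156833, -0.26679366, -0.299698  ]), 'wrist_torque': array([-0.03499705, -0.02573298, -0.01616294]), 'gripper_force': 0.0, 'grip_width': 1.0033875425305698}
```

View pics/top.png

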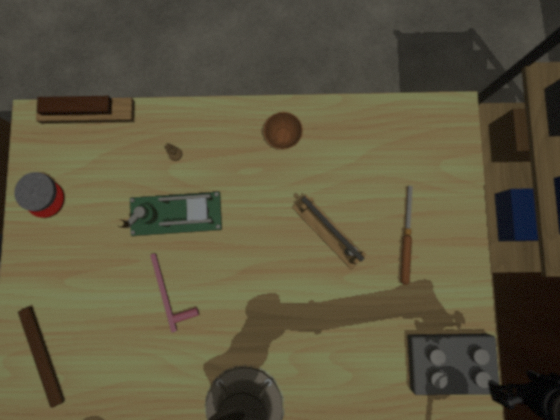

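View pics/scene.png

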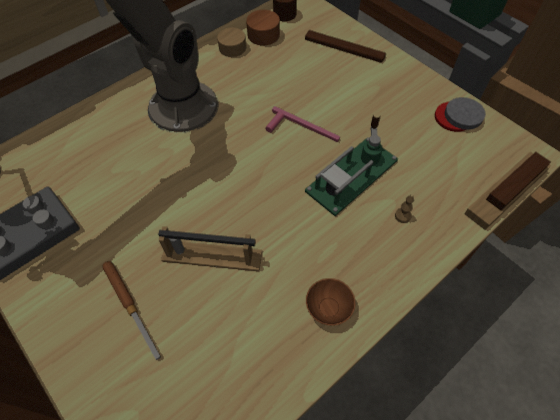

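The top view shows the holder at (175,213), crank to its left at (125,223), cradle with the dark rest at (330,230), bowl (283,130), finial (173,152) and gouge (407,235). Rest-like candidates are the dark bar in the cradle (top 330,230), the pink T (170,295) and the brown bar (40,355). Only the one in the cradle is a dark bar with a bright post; I'll confirm it in a crop.

```bash
python3 - <<'E'
from h import *
a=cv2.imread('pics/scene.png');b=cv2.imread('pics/top.png')
def cr(i,u,v,w=100,h=75,s=4):
    x=cv2.resize(i[v:v+h,u:u+w],(w*s,h*s),interpolation=cv2.INTER_CUBIC)
    return (255*(x/255.)**.55).astype('uint8')
m=np.vstack([np.hstack([cr(b,120,175,105,75),cr(b,285,190,95,75)]),np.hstack([cr(a,300,110,105,75),cr(a,155,220,95,75)])])
cv2.imwrite('pics/m.png',m);print(m.shape)
E
```

```text
(600, 800, 3)
```

View pics/m.png

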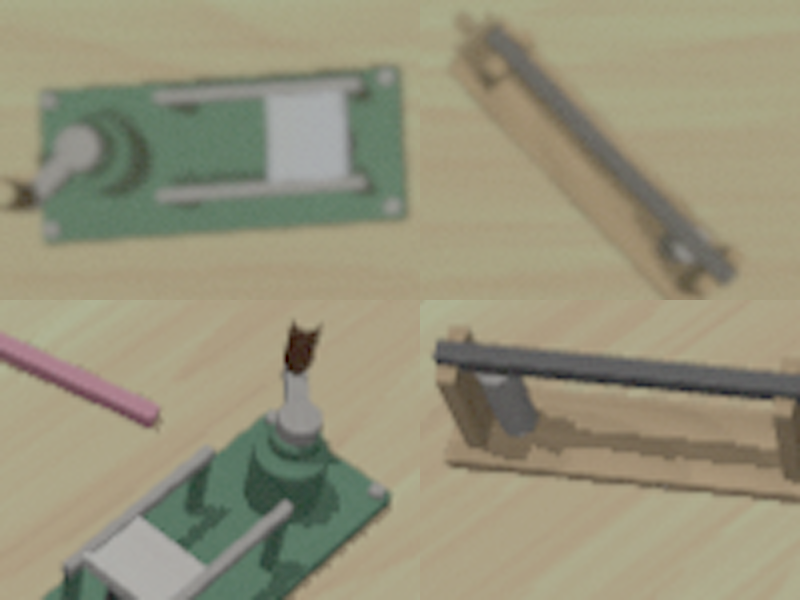

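Confirmed: a dark bar with the bright post near the lower-right end (top 355,251). In the top view the holder corners are at about (130,198), (220,191), (221,229), (131,236). The crank arm points to the grip at about (123,223).

```bash
python3 - <<'E'
from h import *
T,S=load('top'),load('scene')
P=lambda *a:at(*a)[:2].round(4)
for z,l in((.015,[(130,198),(220,191.7),(221.2,228.7),(131,235.8)]),):
    q=np.array([P(T,u,v,z) for u,v in l]);print(q.tolist(),q.mean(0),np.linalg.norm(np.diff(q,axis=0,append=q[:1]),axis=1))
print('sceneR,B corners',P(S,397,157,.015),P(S,338,211,.015),P(S,306.5,187.5,.015))
h=P(T,140.5,211.9,.1);print('hub',h,P(S,374.3,138.5,.1))
print('grip',P(T,123,223,.12),P(S,375,122,.12),P(S,376,116,.143))
print('bar',P(T,303,197.5,.111),P(T,362,258,.111),'scene',P(S,160,235,.111),P(S,255,240,.111))
def seg(c,m,n):
    k,l,s,ce=cv2.connectedComponentsWithStats(m.astype('uint8')); 
    for i in range(1,k):
        if s[i,4]>n: print(s[i],ce[i])
for n,c in(('top',T),('scene',S)):
    im=c['image'].astype(int);hsv=cv2.cvtColor(c['image'],cv2.COLOR_RGB2HSV)
    m=((hsv[...,0]>65)&(hsv[...,0]<95)&(hsv[...,1]>80)); print(n,'green');seg(c,m,300)
E
```

```text
[[0.6153, 0.3481], [0.6308, 0.0701], [0.5166, 0.0659], [0.4987, 0.341]] [0.56535  0.206275] [0.27843177 0.11427721 0.27568174 0.11681597]
sceneR,B corners [0.6149 0.3496] [0.6334 0.0838] [0.5176 0.0723]
hub [0.561 0.283] [0.5619 0.2867]
grip [0.5281 0.3236] [0.5312 0.3178] [0.5299 0.3176]
bar [ 0.5938 -0.1785] [ 0.423  -0.3368] scene [ 0.4305 -0.3419] [ 0.5952 -0.1757]
top green
scene green
[ 450    0   56   29 1020] [477.16960784  10.44019608]
[ 305  140   92   75 2283] [353.15199299 175.69469996]
```

step_arm([
  {"x": 0.03,"y": -0.0255,"z": 0,"spin": 0,"fingers": 1},
  {"x": 0.03,"y": -0.0255,"z": 0,"spin": 0,"fingers": 1},
  {"x": 0.03,"y": -0.0255,"z": 0,"spin": 0,"fingers": 1},
  {"x": 0.03,"y": -0.0255,"z": 0,"spin": 0,"fingers": 1},
  {"x": 0.03,"y": -0.0255,"z": 0,"spin": 0,"fingers": 1},
  {"x": 0.03,"y": -0.0255,"z": 0,"spin": 0,"fingers": 1},
  {"x": 0.03,"y": -0.0255,"z": 0,"spin": 0,"fingers": 1},
  {"x": 0.03,"y": -0.0255,"z": 0,"spin": 0,"fingers": 1},
  {"x": 0.03,"y": -0.0255,"z": 0,"spin": 0,"fingers": 1},
  {"x": 0.03,"y": -0.0255,"z": 0,"spin": 0,"fingers": 1},
])

```text
t: 0.93
position: [0.38, -0.3175, 0.2391]
tcp_rot: [-0.0, 0.994, 0.111, -0.0]
contact_force: [0.5, 0.4, -0.2]
grip_width: 0.996
gripper_force: 0.0
```

step_arm([
  {"x": 0.014,"y": -0.027,"fingers": 1},
  {"x": 0.014,"y": -0.027,"fingers": 1},
  {"x": 0.014,"y": -0.027,"fingers": 1},
  {"x": 0.014,"y": -0.027,"fingers": 1},
  {"x": 0.014,"y": -0.027,"fingers": 1},
  {"x": 0.014,"y": -0.027,"fingers": 1},
  {"x": 0.014,"y": -0.027,"fingers": 1},
  {"x": 0.014,"y": -0.027,"fingers": 1},
  {"x": 0.014,"y": -0.027,"fingers": 1},
  {"x": 0.014,"y": -0.027,"fingers": 1},
])

```text
validation failed for argument at $.mo...
```

step_arm([
  {"x": 0.014,"y": -0.027,"fingers": 1},
  {"x": 0.014,"y": -0.027,"fingers": 1},
  {"x": 0.014,"y": -0.027,"fingers": 1},
  {"x": 0.014,"y": -0.027,"fingers": 1},
  {"x": 0.014,"y": -0.027,"fingers": 1},
  {"x": 0.014,"y": -0.027,"fingers": 1},
  {"x": 0.014,"y": -0.027,"fingers": 1},
  {"x": 0.014,"y": -0.027,"fingers": 1},
  {"x": 0.014,"y": -0.027,"fingers": 1},
  {"x": 0.014,"y": -0.027,"fingers": 1},
])

```text
validation failed for argument at $.mo...
```

```bash
python3 - <<'E'
from h import *
c=grab('wrist','w1');print(c['position'],c['fov_y'],R(c).round(3).tolist());print(bot.state()['position'],bot.state()['tcp_rot'])
i=cv2.imread('pics/w1.png');cv2.imwrite('pics/w1b.png',(255*(i/255.)**.6).astype('uint8'))
for P in([.561,.285,.1],[.529,.32,.143],[.5705,.127,.085]):print(proj(c,P))
E
```

```text
[ 0.45457071 -0.29958951  0.37475936] 61.00030539209076 [[0.22, -0.931, -0.291], [-0.975, -0.21, -0.066], [0.0, 0.299, -0.954]]
[ 0.38636352 -0.30922642  0.23934125] [-0.00236146  0.99317143  0.11662006  0.00216785]
[-733.1326278  -349.27758312]
[-1042.5192638   -390.60211403]
[-370.25316175 -258.73133445]
```

View pics/w1b.png

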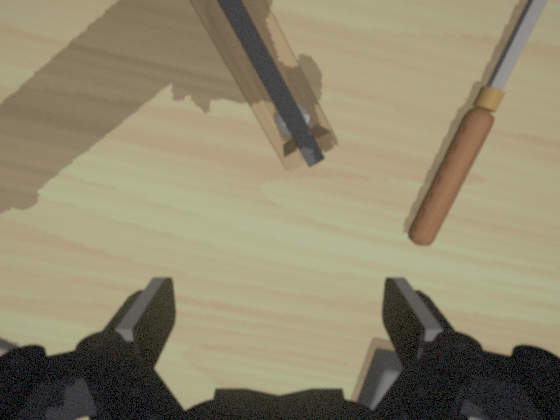

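All five fields are needed per row, so those moves were refused. The picture still shows the rest's bar end at (314,160), with its bright post beside the upright at (295,118).

step_arm([
  {"x": 0.014,"y": -0.027,"z": 0,"spin": 0,"fingers": 1},
  {"x": 0.014,"y": -0.027,"z": 0,"spin": 0,"fingers": 1},
  {"x": 0.014,"y": -0.027,"z": 0,"spin": 0,"fingers": 1},
  {"x": 0.014,"y": -0.027,"z": 0,"spin": 0,"fingers": 1},
  {"x": 0.014,"y": -0.027,"z": 0,"spin": 0,"fingers": 1},
  {"x": 0.014,"y": -0.027,"z": 0,"spin": 0,"fingers": 1},
  {"x": 0.014,"y": -0.027,"z": 0,"spin": 0,"fingers": 1},
  {"x": 0.014,"y": -0.027,"z": 0,"spin": 0,"fingers": 1},
  {"x": 0.014,"y": -0.027,"z": 0,"spin": 0,"fingers": 1},
  {"x": 0.014,"y": -0.027,"z": 0,"spin": 0,"fingers": 1},
])

```text
t: 1.82
position: [0.4565, -0.024, 0.2391]
tcp_rot: [0.0, 0.994, 0.111, -0.0]
contact_force: [-0.1, -1.0, 0.8]
grip_width: 0.999
gripper_force: 0.0
```

step_arm([
  {"x": 0.012,"y": -0.025,"z": 0,"spin": 0,"fingers": 1},
  {"x": 0.012,"y": -0.025,"z": 0,"spin": 0,"fingers": 1},
  {"x": 0.012,"y": -0.025,"z": 0,"spin": 0,"fingers": 1},
  {"x": 0.012,"y": -0.025,"z": 0,"spin": 0,"fingers": 1},
  {"x": 0.012,"y": -0.025,"z": 0,"spin": 0,"fingers": 1},
  {"x": 0.012,"y": -0.025,"z": 0,"spin": 0,"fingers": 1},
  {"x": 0.012,"y": -0.025,"z": 0,"spin": 0,"fingers": 1},
  {"x": 0.012,"y": -0.025,"z": 0,"spin": 0,"fingers": 1},
  {"x": 0.012,"y": -0.025,"z": 0,"spin": 0,"fingers": 1},
  {"x": 0,"y": 0,"z": 0,"spin": 0,"fingers": 1},
])

```text
t: 2.65
position: [0.512, 0.2246, 0.2392]
tcp_rot: [-0.003, 0.993, 0.114, 0.0]
contact_force: [-0.2, 0.8, 0.1]
grip_width: 0.998
gripper_force: 0.0
```

```bash
python3 - <<'E'
from h import *
c=load('w1');print('bar',at(c,314,160,.111),at(c,227,0,.111),'post',at(c,297,118,.08))
c=grab('wrist','w2');print(bot.state()['t'],bot.state()['position'],bot.state()['tcp_rot'],bot.state()['joint_positions'])
i=cv2.imread('pics/w2.png');cv2.imwrite('pics/w2b.png',(255*(i/255.)**.6).astype('uint8'))
for P in([.561,.285,.1],[.529,.32,.143],[.5705,.127,.085]):print(proj(c,P))
E
```

```text
bar [ 0.42008764 -0.33440726  0.111     ] [ 0.5089223  -0.25290552  0.111     ] post [ 0.44561436 -0.31685766  0.08      ]
2.7 [0.51193081 0.22137633 0.23888592] [-1.06815463e-03  9.93547749e-01  1.13408685e-01 -4.47279453e-04] [ 0.05483458  0.28376986 -0.65178132  1.74637105  0.18274401  1.17326311
 -1.99226248]
[217.15520666 123.06528946]
[144.66247056 163.23616168]
[414.46279744 156.09523907]
```

View pics/w2b.png

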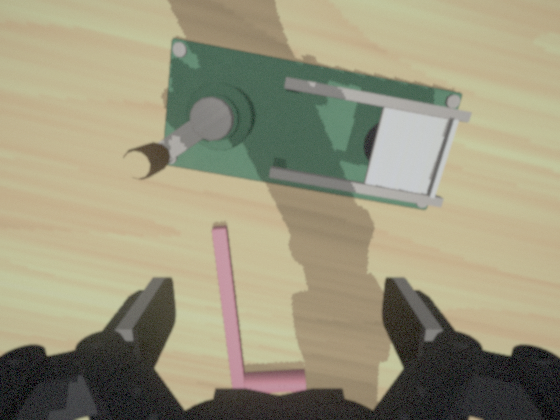

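Wrist view: hub disc at (211,119), grip with its dark rim around (142,162), cover at (412,148), with the dark socket's edge peeking out at (372,140).

```bash
python3 - <<'E'
from h import *
c=load('w2')
q=np.array([at(c,u,v,.015)[:2] for u,v in((174,38),(462,93),(428,209),(163,165))]);print(q.round(4).tolist(),q.mean(0),np.linalg.norm(np.diff(q,axis=0,append=q[:1]),axis=1))
d=(q[0]+q[3]-q[1]-q[2]);d/=np.linalg.norm(d);print('d',d,'gear',q.mean(0)+.08*d,'sock',q.mean(0)-.08*d)
print('hub',at(c,211,119,.101),'rim',at(c,189,119,.101),at(c,233,119,.101))
for uv,z in(((140,163),.143),((152,160),.12),((142,162),.13)):print(at(c,*uv,z))
print('cover', at(c,406,150,.08))
g=cv2.cvtColor(c['image'],cv2.COLOR_RGB2GRAY)[135:190:3,110:185:3];print(g)
E
```

```text
[[0.6188, 0.3503], [0.634, 0.0754], [0.5173, 0.0666], [0.4998, 0.3445]] [0.56748002 0.20918725] [0.27535639 0.11698826 0.27845403 0.11919674]
d [-0.05894063  0.99826149] gear [0.56276477 0.28904816] sock [0.57219527 0.12932633]
hub [0.56294168 0.28983269 0.101     ] rim [0.55920245 0.30579759 0.101     ] [0.56667859 0.27387765 0.101     ]
[0.52845618 0.32299347 0.143     ]
[0.52684044 0.32284792 0.12      ]
[0.52621725 0.32624839 0.13      ]
cover [0.57336799 0.13343697 0.08      ]
[[147 147 148 149 150 151 152 149 152 149 152 150 147 150 149 149 147 149
  103  82  86 106  96  89  82]
 [148 148 149 147 151 150 149 150 152 153 150 153 152 152 151 151 151 145
   94  86  91 130 132 118  82]
 [152 151 152 147 149 149 149 148 150 150 148 150 152 146 131 137 141 129
   97  89 128 132 130 119  85]
 [149 152 150 153 151 150 151 151 150 147 140 120  90  59  38  39  52  63
   82  89 125 129 132 128 124]
 [150 151 151 151 151 149 149 140 120  82  55  40  34  35  35  36  31  28
   42  74 103 130 130 129 132]
 [148 149 149 151 151 149  94  67  77  60  47  37  35  36  35  28  29  28
   29  40 117 
[... 682 characters left out ...]
50 149 150 151 148  80  39  39  77 131
  150 150 151 150 153 151 151]
 [146 148 149 147 149 148 147 147 146 150 149 150 116  45  67 119 147 150
  151 149 152 150 150 151 152]
 [147 144 147 146 146 149 147 141 128 136 121  93  76 106 141 153 152 150
  153 151 152 153 150 149 151]
 [149 148 150 146 147 148 147 147 147 140 127 128 140 146 145 148 149 151
  152 151 151 151 152 151 153]
 [148 149 151 149 149 148 148 150 147 147 143 146 142 143 141 142 143 146
  145 148 148 151 152 150 152]
 [149 151 150 149 150 149 149 149 150 150 149 148 148 148 147 145 145 144
  143 141 141 145 148 150 151]
 [152 149 151 152 151 150 150 146 148 150 148 148 151 150 150 149 149 148
  147 146 149 145 142 141 140]]
```

step_arm([
  {"x": 0.0096,"y": -0.0244,"z": 0,"spin": 0,"fingers": 0.7},
  {"x": 0.0096,"y": -0.0244,"z": 0,"spin": 0,"fingers": 0.7},
  {"x": 0.0096,"y": -0.0244,"z": 0,"spin": 0,"fingers": 0.7},
  {"x": 0.0096,"y": -0.0244,"z": 0,"spin": 0,"fingers": 0.7},
  {"x": 0,"y": 0,"z": 0.01,"spin": 0,"fingers": 0.7},
  {"x": 0,"y": 0,"z": 0.01,"spin": 0,"fingers": 0.7},
  {"x": 0,"y": 0,"z": 0.01,"spin": 0,"fingers": 0.7},
  {"x": 0,"y": 0,"z": 0.01,"spin": 0,"fingers": 0.7},
  {"x": 0,"y": 0,"z": 0.01,"spin": 0,"fingers": 0.7},
  {"x": 0,"y": 0,"z": 0,"spin": 0,"fingers": 0.7},
])

```text
t: 3.53
position: [0.5276, 0.3192, 0.1863]
tcp_rot: [0.002, 0.994, 0.11, -0.002]
contact_force: [-0.2, 0.3, -0.1]
grip_width: 0.7
gripper_force: 0.0
```

```bash
python3 - <<'E'
from h import *
s=bot.state();print(s['position'],s['tcp_rot'],s['joint_positions'])
c=grab('wrist','w3')
i=cv2.imread('pics/w3.png');cv2.imwrite('pics/w3b.png',(255*(i/255.)**.6).astype('uint8'))
print(proj(c,[.528,.325,.143]),proj(c,[.5625,.288,.1]))
E
```

```text
[0.52764192 0.31916078 0.18630896] [ 0.00152791  0.9939403   0.10989102 -0.00207451] [-0.12832216  0.4477549  -0.64754794  1.66324626  0.29237644  1.1346978
 -2.20514706]
[269.71458127 246.26471056] [339.5406559  182.48090007]
```

View pics/w3b.png

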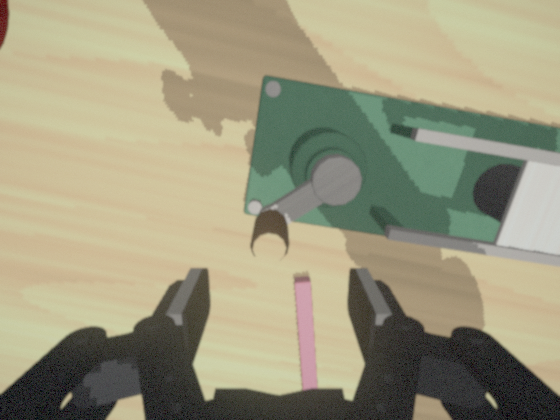

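The grip's top is at (270,248) and the hub at (337,180), within 3 px of prediction. I'll descend and pinch.

step_arm([
  {"x": 0.001,"y": -0.005,"z": 0,"spin": 0,"fingers": 0.7},
  {"x": 0,"y": 0,"z": 0.017,"spin": 0,"fingers": 0.7},
  {"x": 0,"y": 0,"z": 0.017,"spin": 0,"fingers": 0.7},
  {"x": 0,"y": 0,"z": 0.017,"spin": 0,"fingers": 0.7},
  {"x": 0,"y": 0,"z": 0.016,"spin": 0,"fingers": 0.7},
  {"x": 0,"y": 0,"z": 0,"spin": 0,"fingers": 0.1},
  {"x": 0,"y": 0,"z": 0,"spin": 0,"fingers": 0.1},
  {"x": 0,"y": 0,"z": 0,"spin": 0,"fingers": 0.1},
  {"x": 0,"y": 0,"z": 0,"spin": 0,"fingers": 0.1},
  {"x": 0,"y": 0,"z": 0,"spin": 0,"fingers": 0.1},
])

```text
t: 4.42
position: [0.5298, 0.3251, 0.1239]
tcp_rot: [0.002, 0.994, 0.11, 0.001]
contact_force: [-0.2, -5.2, 4.5]
grip_width: 0.235
gripper_force: 59.0
```

```bash
python3 - <<'E'
from h import *
s=bot.state();print(s)
E
```

```text
{'t': 4.4167, 'joint_positions': array([-0.1589359 ,  0.51669632, -0.62213764,  1.71362888,  0.34810671,
        1.02349761, -2.25363745]), 'joint_vel': array([ 0.00224142,  0.00114556,  0.00076826,  0.00093519,  0.00085723,
       -0.00389734, -0.00134465]), 'joint_torque': array([-2.76212096e+00, -4.41636872e+01, -9.00374293e+00, -2.20339411e+01,
       -8.19334332e-01, -1.45731267e+00, -1.34891024e-02]), 'position': array([0.52976564, 0.32509315, 0.12390542]), 'tcp_rot': array([1.52082833e-03, 9.93935928e-01, 1.09946397e-01, 9.20374384e-04]), 'contact_force': array([-0.2225448 , -5.19349174,  4.46843824]), 'wrist_torque': array([-1.14277982,  0.12692373,  0.04418478]), 'gripper_force': 59.01878180215135, 'grip_width': 0.2350884149784464}
```

```bash
python3 - <<'E'
import numpy as np
a=np.radians(218.2+15*np.arange(24));c=2*50.2*np.sin(np.radians(7.5))
for i,(x,y) in enumerate(zip(c*np.cos(a),-c*np.sin(a))):print(i,round(x,1),round(y,1),end='; ')
E
```

```text
0 -10.3 8.1; 1 -7.9 10.5; 2 -4.9 12.2; 3 -1.6 13.0; 4 1.9 13.0; 5 5.2 12.0; 6 8.1 10.3; 7 10.5 7.9; 8 12.2 4.9; 9 13.0 1.6; 10 13.0 -1.9; 11 12.0 -5.2; 12 10.3 -8.1; 13 7.9 -10.5; 14 4.9 -12.2; 15 1.6 -13.0; 16 -1.9 -13.0; 17 -5.2 -12.0; 18 -8.1 -10.3; 19 -10.5 -7.9; 20 -12.2 -4.9; 21 -13.0 -1.6; 22 -13.0 1.9; 23 -12.0 5.2;
```

step_arm([
  {"x": -0.0103,"y": 0.0081,"z": 0,"spin": 0,"fingers": 0.1},
  {"x": -0.0079,"y": 0.0105,"z": 0,"spin": 0,"fingers": 0.1},
  {"x": -0.0049,"y": 0.0122,"z": 0,"spin": 0,"fingers": 0.1},
  {"x": -0.0016,"y": 0.013,"z": 0,"spin": 0,"fingers": 0.1},
  {"x": 0.0019,"y": 0.013,"z": 0,"spin": 0,"fingers": 0.1},
  {"x": 0.0052,"y": 0.012,"z": 0,"spin": 0,"fingers": 0.1},
  {"x": 0.0081,"y": 0.0103,"z": 0,"spin": 0,"fingers": 0.1},
  {"x": 0,"y": 0,"z": 0,"spin": 0,"fingers": 0.1},
  {"x": 0,"y": 0,"z": 0,"spin": 0,"fingers": 0.1},
  {"x": 0,"y": 0,"z": 0,"spin": 0,"fingers": 0.1},
])

```text
t: 5.25
position: [0.54, 0.247, 0.1239]
tcp_rot: [0.0, 0.994, 0.11, 0.003]
contact_force: [2.4, -0.1, 5.2]
grip_width: 0.232
gripper_force: 60.1
```

```bash
python3 - <<'E'
from h import *
s=bot.state();v=s['position'][:2]-[.5625,.2885];print(s['position'],s['contact_force'],np.linalg.norm(v),np.degrees(np.arctan2(v[1],v[0]))%360, 'cmd',133.4+105,s['joint_positions'])
E
```

```text
[0.53995929 0.24696595 0.12394379] [ 2.36082004 -0.11613976  5.1759487 ] 0.04725633504580118 241.51112679119908 cmd 238.4 [-0.02416798  0.46660183 -0.62031826  1.78642555  0.32269408  0.9859599
 -2.12372488]
```

The crank follows with small forces. Carrying on.

step_arm([
  {"x": 0.0105,"y": 0.0079,"z": 0,"spin": 0,"fingers": 0.1},
  {"x": 0.0122,"y": 0.0049,"z": 0,"spin": 0,"fingers": 0.1},
  {"x": 0.013,"y": 0.0016,"z": 0,"spin": 0,"fingers": 0.1},
  {"x": 0.013,"y": -0.0019,"z": 0,"spin": 0,"fingers": 0.1},
  {"x": 0.012,"y": -0.0052,"z": 0,"spin": 0,"fingers": 0.1},
  {"x": 0.0103,"y": -0.0081,"z": 0,"spin": 0,"fingers": 0.1},
  {"x": 0.0079,"y": -0.0105,"z": 0,"spin": 0,"fingers": 0.1},
  {"x": 0.0049,"y": -0.0122,"z": 0,"spin": 0,"fingers": 0.1},
  {"x": 0.0016,"y": -0.013,"z": 0,"spin": 0,"fingers": 0.1},
  {"x": 0,"y": 0,"z": 0,"spin": 0,"fingers": 0.1},
])

```text
t: 6.08
position: [0.6137, 0.3037, 0.124]
tcp_rot: [-0.0, 0.994, 0.111, 0.002]
contact_force: [1.6, 1.7, 6.1]
grip_width: 0.232
gripper_force: 60.2
```

```bash
python3 - <<'E'
from h import *
s=bot.state();v=s['position'][:2]-[.565,.290];print(s['position'],s['contact_force'],np.linalg.norm(v),np.degrees(np.arctan2(v[1],v[0]))%360, 'cmd',133.4+240,s['joint_positions'])
E
```

```text
[0.61368841 0.30372188 0.12400765] [1.57222786 1.72889599 6.10548983] 0.0505850922619302 15.739458582791874 cmd 373.4 [-0.12126234  0.61294381 -0.5885901   1.55132179  0.3712102   1.08682347
 -2.14646203]
```

step_arm([
  {"x": -0.0019,"y": -0.013,"z": 0,"spin": 0,"fingers": 0.1},
  {"x": -0.0052,"y": -0.012,"z": 0,"spin": 0,"fingers": 0.1},
  {"x": -0.0081,"y": -0.0103,"z": 0,"spin": 0,"fingers": 0.1},
  {"x": -0.0105,"y": -0.0079,"z": 0,"spin": 0,"fingers": 0.1},
  {"x": -0.0122,"y": -0.0049,"z": 0,"spin": 0,"fingers": 0.1},
  {"x": -0.013,"y": -0.0016,"z": 0,"spin": 0,"fingers": 0.1},
  {"x": -0.013,"y": 0.0019,"z": 0,"spin": 0,"fingers": 0.1},
  {"x": -0.012,"y": 0.0052,"z": 0,"spin": 0,"fingers": 0.1},
  {"x": -0.0103,"y": 0.0081,"z": 0,"spin": 0,"fingers": 0.1},
  {"x": -0.0079,"y": 0.0105,"z": 0,"spin": 0,"fingers": 0.1},
])

```text
t: 6.92
position: [0.5178, 0.3056, 0.124]
tcp_rot: [-0.001, 0.994, 0.111, 0.004]
contact_force: [6.1, 3.3, 1.7]
grip_width: 0.235
gripper_force: 59.8
```

step_arm([
  {"x": -0.0049,"y": 0.0122,"z": 0,"spin": 0,"fingers": 0.1},
  {"x": -0.0016,"y": 0.013,"z": 0,"spin": 0,"fingers": 0.1},
  {"x": 0.0019,"y": 0.013,"z": 0,"spin": 0,"fingers": 0.1},
  {"x": 0.0052,"y": 0.012,"z": 0,"spin": 0,"fingers": 0.1},
  {"x": 0.0081,"y": 0.0103,"z": 0,"spin": 0,"fingers": 0.1},
  {"x": 0.0105,"y": 0.0079,"z": 0,"spin": 0,"fingers": 0.1},
  {"x": 0.0122,"y": 0.0049,"z": 0,"spin": 0,"fingers": 0.1},
  {"x": 0.013,"y": 0.0016,"z": 0,"spin": 0,"fingers": 0.1},
  {"x": 0.013,"y": -0.0019,"z": 0,"spin": 0,"fingers": 0.1},
  {"x": 0.012,"y": -0.0052,"z": 0,"spin": 0,"fingers": 0.1},
])

```text
t: 7.75
position: [0.5984, 0.252, 0.1238]
tcp_rot: [0.001, 0.994, 0.11, -0.001]
contact_force: [-4.2, -1.9, 11.4]
grip_width: 0.233
gripper_force: 60.9
```

```bash
python3 - <<'E'
from h import *
s=bot.state();v=s['position'][:2]-[.565,.290];print(s['position'],s['contact_force'],np.linalg.norm(v),np.degrees(np.arctan2(v[1],v[0]))%360, 'cmd',(133.4+540)%360)
E
```

```text
[0.59835874 0.25200807 0.12380509] [-4.16475162 -1.90074253 11.35833645] 0.05055879743848412 311.28468304672305 cmd 313.4
```

step_arm([
  {"x": 0.0103,"y": -0.0081,"z": 0,"spin": 0,"fingers": 0.1},
  {"x": 0.0079,"y": -0.0105,"z": 0,"spin": 0,"fingers": 0.1},
  {"x": 0.0049,"y": -0.0122,"z": 0,"spin": 0,"fingers": 0.1},
  {"x": 0.0016,"y": -0.013,"z": 0,"spin": 0,"fingers": 0.1},
  {"x": -0.0019,"y": -0.013,"z": 0,"spin": 0,"fingers": 0.1},
  {"x": -0.0052,"y": -0.012,"z": 0,"spin": 0,"fingers": 0.1},
  {"x": -0.0081,"y": -0.0103,"z": 0,"spin": 0,"fingers": 0.1},
  {"x": -0.0105,"y": -0.0079,"z": 0,"spin": 0,"fingers": 0.1},
  {"x": -0.0122,"y": -0.0049,"z": 0,"spin": 0,"fingers": 0.1},
  {"x": -0.013,"y": -0.0016,"z": 0,"spin": 0,"fingers": 0.1},
])

```text
t: 8.58
position: [0.5547, 0.3389, 0.1239]
tcp_rot: [0.0, 0.994, 0.11, 0.003]
contact_force: [4.7, -1.9, 6.6]
grip_width: 0.234
gripper_force: 60.3
```

step_arm([
  {"x": -0.013,"y": 0.0019,"z": 0,"spin": 0,"fingers": 0.1},
  {"x": -0.006,"y": 0.0022,"z": 0,"spin": 0,"fingers": 0.1},
  {"x": -0.004,"y": 0.002,"z": 0,"spin": 0,"fingers": 0.1},
  {"x": 0,"y": 0,"z": 0,"spin": 0,"fingers": 0.1},
  {"x": 0,"y": 0,"z": 0,"spin": 0,"fingers": 0.1},
  {"x": 0,"y": 0,"z": 0,"spin": 0,"fingers": 0.1},
  {"x": 0,"y": 0,"z": 0,"spin": 0,"fingers": 0.1},
  {"x": 0,"y": 0,"z": 0,"spin": 0,"fingers": 0.1},
  {"x": 0,"y": 0,"z": 0,"spin": 0,"fingers": 0.1},
  {"x": 0,"y": 0,"z": 0,"spin": 0,"fingers": 0.1},
])

```text
t: 9.42
position: [0.5321, 0.3273, 0.1239]
tcp_rot: [0.001, 0.994, 0.11, 0.001]
contact_force: [1.0, -1.1, 8.5]
grip_width: 0.239
gripper_force: 60.5
```

```bash
python3 - <<'E'
from h import *
s=bot.state();v=s['position'][:2]-[.565,.290];print(s['position'],s['contact_force'],np.linalg.norm(v),np.degrees(np.arctan2(v[1],v[0]))%360,'start',np.degrees(np.arctan2(.3251-.29,.5298-.565)))
E
```

```text
[0.53214729 0.32728196 0.12385424] [ 0.97592944 -1.10926415  8.47580057] 0.04969150092097201 131.38637104388255 start 135.08150176510426
```

step_arm([
  {"x": -0.003,"y": 0.002,"z": 0,"spin": 0,"fingers": 0.1},
  {"x": 0,"y": 0,"z": 0,"spin": 0,"fingers": 0.1},
  {"x": 0,"y": 0,"z": 0,"spin": 0,"fingers": 0.7},
  {"x": 0,"y": 0,"z": 0,"spin": 0,"fingers": 0.7},
  {"x": 0,"y": 0,"z": 0,"spin": 0,"fingers": 0.7},
  {"x": 0,"y": 0,"z": -0.01,"spin": 0,"fingers": 0.7},
  {"x": 0,"y": 0,"z": -0.025,"spin": 0,"fingers": 0.7},
  {"x": 0,"y": 0,"z": -0.03,"spin": 0,"fingers": 0.7},
  {"x": 0,"y": 0,"z": -0.03,"spin": 0,"fingers": 0.7},
  {"x": 0,"y": 0,"z": -0.03,"spin": 0,"fingers": 0.7},
])

```text
t: 10.25
position: [0.5272, 0.3253, 0.2488]
tcp_rot: [0.0, 0.994, 0.111, -0.0]
contact_force: [0.8, -0.1, -0.8]
grip_width: 0.701
gripper_force: 0.0
```

```bash
python3 - <<'E'
from h import *
s=bot.state();print(s['position'],s['tcp_rot'],s['contact_force'])
c=grab('wrist','w4');S=grab('scene','s4')
a=c['image'][:,:,::-1][0:300,130:560];b=cv2.resize(S['image'][100:220,290:410,::-1],(300,300))
i=np.hstack([a,b]);cv2.imwrite('pics/w4b.png',(255*(i/255.)**.6).astype('uint8'))
print(proj(c,[.572,.129,.07]),proj(c,[.5625,.2885,.1]))
E
```

```text
[0.52721466 0.32531064 0.24878318] [ 3.64612763e-04  9.93831170e-01  1.10902001e-01 -4.68723532e-04] [ 0.82359131 -0.13406114 -0.84048361]
[501.70557709 189.6493427 ] [333.95850368 167.04768282]
```

View pics/w4b.png

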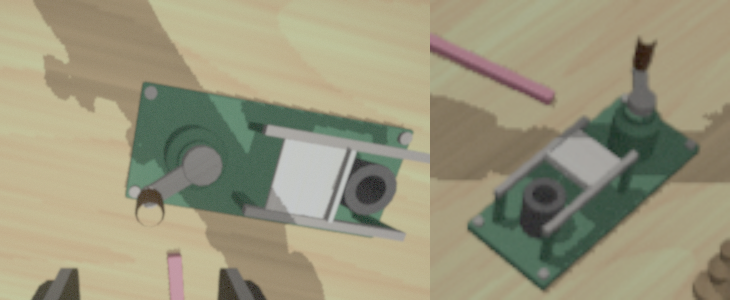

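The cover is off the socket: the open mouth is at wrist (499,188), and the crank arm is back at its start direction. Now to the rest.

step_arm([
  {"x": -0.0054,"y": 0.0321,"z": 0,"spin": 0,"fingers": 1},
  {"x": -0.0054,"y": 0.0321,"z": 0,"spin": 0,"fingers": 1},
  {"x": -0.0054,"y": 0.0321,"z": 0,"spin": 0,"fingers": 1},
  {"x": -0.0054,"y": 0.0321,"z": 0,"spin": 0,"fingers": 1},
  {"x": -0.0054,"y": 0.0321,"z": 0,"spin": 0,"fingers": 1},
  {"x": -0.0054,"y": 0.0321,"z": 0,"spin": 0,"fingers": 1},
  {"x": -0.0054,"y": 0.0321,"z": 0,"spin": 0,"fingers": 1},
  {"x": -0.0054,"y": 0.0321,"z": 0,"spin": 0,"fingers": 1},
  {"x": -0.0054,"y": 0.0321,"z": 0,"spin": 0,"fingers": 1},
  {"x": -0.0054,"y": 0.0321,"z": 0,"spin": 0,"fingers": 1},
])

```text
t: 11.18
position: [0.5449, -0.0011, 0.2472]
tcp_rot: [0.0, 0.994, 0.111, -0.001]
contact_force: [0.6, -0.5, 0.5]
grip_width: 1.002
gripper_force: 0.0
```

step_arm([
  {"x": -0.0162,"y": 0.0286,"z": 0,"spin": 0,"fingers": 0.8},
  {"x": -0.0162,"y": 0.0286,"z": 0,"spin": 0,"fingers": 0.8},
  {"x": -0.0162,"y": 0.0286,"z": 0,"spin": 0,"fingers": 0.8},
  {"x": -0.0162,"y": 0.0286,"z": 0,"spin": 0,"fingers": 0.8},
  {"x": -0.0162,"y": 0.0286,"z": 0,"spin": 0,"fingers": 0.8},
  {"x": -0.0162,"y": 0.0286,"z": 0,"spin": 0,"fingers": 0.8},
  {"x": -0.0162,"y": 0.0286,"z": 0,"spin": 0,"fingers": 0.8},
  {"x": -0.0162,"y": 0.0286,"z": 0,"spin": 0,"fingers": 0.8},
  {"x": -0.0162,"y": 0.0286,"z": 0,"spin": 0,"fingers": 0.8},
  {"x": -0.0162,"y": 0.0286,"z": 0,"spin": 0,"fingers": 0.8},
])

```text
t: 12.02
position: [0.4494, -0.3152, 0.2472]
tcp_rot: [-0.0, 0.994, 0.111, -0.0]
contact_force: [2.1, -0.1, -0.4]
grip_width: 0.799
gripper_force: 0.0
```

step_arm([
  {"x": 0,"y": 0,"z": 0,"spin": -6,"fingers": 0.8},
  {"x": 0,"y": 0,"z": 0,"spin": -6,"fingers": 0.8},
  {"x": 0,"y": 0,"z": 0,"spin": -6,"fingers": 0.8},
  {"x": 0,"y": 0,"z": 0,"spin": -6,"fingers": 0.8},
  {"x": 0,"y": 0,"z": 0,"spin": -6,"fingers": 0.8},
  {"x": 0,"y": 0,"z": 0,"spin": 0,"fingers": 0.8},
  {"x": 0,"y": 0,"z": 0,"spin": 0,"fingers": 0.8},
  {"x": 0,"y": 0,"z": 0,"spin": 0,"fingers": 0.8},
  {"x": 0,"y": 0,"z": 0,"spin": 0,"fingers": 0.8},
  {"x": 0,"y": 0,"z": 0,"spin": 0,"fingers": 0.8},
])

```text
t: 12.85
position: [0.4505, -0.3139, 0.2473]
tcp_rot: [0.0, 0.931, 0.364, -0.0]
contact_force: [0.5, 0.9, 0.0]
grip_width: 0.798
gripper_force: 0.0
```

```bash
python3 - <<'E'
from h import *
c=load('w4');print('sock',at(c,499,188,.07),'hub',at(c,333,166,.101));print('sock scene',at(load('s4'),335.6,177.2,.07))
s=bot.state();print(s['position'],s['tcp_rot'],s['joint_positions'])
c=grab('wrist','w5');print(proj(c,[.486,-.283,.111]))
i=cv2.imread('pics/w5.png');cv2.imwrite('pics/w5b.png',(255*(i/255.)**.6).astype('uint8'))
E
```

```text
sock [0.57289042 0.13200665 0.07      ] hub [0.56328339 0.28966557 0.101     ]
sock scene [0.57192531 0.12782234 0.07      ]
[ 0.45047802 -0.3139114   0.24729816] [ 2.87256253e-05  9.31486166e-01  3.63776738e-01 -7.89720084e-05] [ 0.86311578  0.22895767 -0.39145022  1.76058084  0.09433545  1.17050068
 -0.3821137 ]
[281.17145431 143.35821721]
```

View pics/w5b.png

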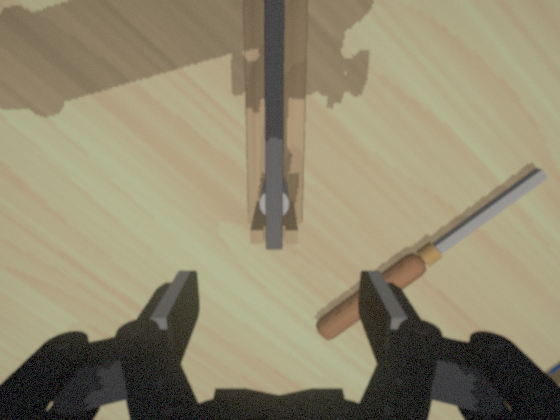

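The bar runs nearly straight up the picture, from its end at (274,248) to (275,0), with the bright post below it at (274,203). So the tool is aligned to it.

```bash
python3 - <<'E'
from h import *
c=load('w5');s=bot.state()
e=at(c,274.3,248,.111);f=at(c,275,0,.111);d=(f-e)[:2];d/=np.linalg.norm(d)
print('end',e,f,'yaw',np.degrees(np.arctan2(d[1],d[0])),np.linalg.norm(f-e))
w=np.linalg.norm(at(c,266,150,.111)-at(c,283.5,150,.111));print('width',w)
B=e[:2]+.085*d;print('bal',B,'post',at(c,274,203,.06), e[:2]+.035*d)
g=cv2.cvtColor(c['image'],cv2.COLOR_RGB2GRAY);print(g[100,255:295],g[200,255:295],g[235:262,274])
t=2*np.arctan2(s['tcp_rot'][2],s['tcp_rot'][1]);D=B-s['position'][:2]
print('tool dx,dy',D@[np.cos(t),np.sin(t)],D@[np.sin(t),-np.cos(t)],np.degrees(t),'dz',s['position'][2]-.103)
E
```

```text
end [ 0.41967561 -0.33673204  0.111     ] [ 0.55309023 -0.21516976  0.111     ] yaw 42.33858076193404 0.18049058309638846
width 0.01325270174706942
bal [ 0.48250571 -0.27948366] post [ 0.43692214 -0.31980429  0.06      ] [ 0.44554683 -0.31315918]
[ 60  61  66  64  71  82  96 102  94  72  41  31  33  30  31  35  33  33
  30  30  30  30  33  31  29  35  33  31  45  56  64  69  75  89 101 106
 105 105 103 105] [103  97  87  88  90 101 114 121 120 108  81  58  55  55  57  56  53  56
  60  57  58  56  53  54  56  55  55  73 103 116 118 120 110  88  66  56
  59  59  60  64] [ 62  60  58  58  61  59  60  62  59  58  59  58  60  69  87 110 120 126
 127 128 125 128 129 130 129 130 132]
tool dx,dy 0.04688010062142104 -0.003611409692437773 42.675159930596145 dz 0.14428777205778254
```

step_arm([
  {"x": 0.024,"y": -0.0018,"z": 0,"spin": 0,"fingers": 0.6},
  {"x": 0.024,"y": -0.0018,"z": 0,"spin": 0,"fingers": 0.6},
  {"x": 0,"y": 0,"z": 0.02,"spin": 0,"fingers": 0.6},
  {"x": 0,"y": 0,"z": 0.02,"spin": 0,"fingers": 0.6},
  {"x": 0,"y": 0,"z": 0.02,"spin": 0,"fingers": 0.6},
  {"x": 0,"y": 0,"z": 0.02,"spin": 0,"fingers": 0.6},
  {"x": 0,"y": 0,"z": 0.02,"spin": 0,"fingers": 0.6},
  {"x": 0,"y": 0,"z": 0,"spin": 0,"fingers": 0.6},
  {"x": 0,"y": 0,"z": 0,"spin": 0,"fingers": 0.6},
  {"x": 0,"y": 0,"z": 0,"spin": 0,"fingers": 0.6},
])

```text
t: 13.73
position: [0.4842, -0.2791, 0.1484]
tcp_rot: [0.001, 0.931, 0.364, 0.001]
contact_force: [-0.1, -0.6, 0.1]
grip_width: 0.599
gripper_force: 0.0
```

```bash
python3 - <<'E'
from h import *
s=bot.state();print(s['position'],s['tcp_rot'],s['contact_force'])
c=grab('wrist','w6')
i=cv2.imread('pics/w6.png');cv2.imwrite('pics/w6b.png',(255*(i/255.)**.6).astype('uint8'))
T=grab('top','t6')
p=s['position'];print('proj bal',proj(c,[p[0],p[1],.111]))
E
```

```text
[ 0.4841704  -0.27910493  0.14844454] [6.98493546e-04 9.31363660e-01 3.64089164e-01 5.70070463e-04] [-0.07879516 -0.56912679  0.07318557]
proj bal [279.69709696 254.64695111]
```

View pics/w6b.png

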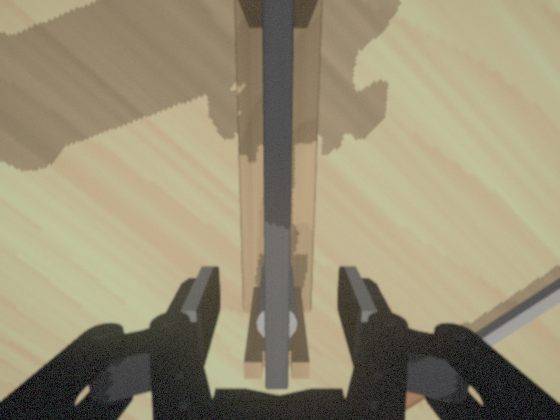

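The bar lies centred between the fingers (u about 277), with its end at (277,387) and the post at (277,322).

```bash
python3 - <<'E'
from h import *
c=load('w6');p=bot.state()['position'][:2];t=np.radians(42.7);x=np.array([np.cos(t),np.sin(t)]);y=np.array([np.sin(t),-np.cos(t)])
for u,v,z in((277,387,.111),(277.5,322,.095),(277.5,200,.111),(278,100,.111)):
    d=at(c,u,v,z)[:2]-p;print((d@x).round(4),(d@y).round(4))
E
```

```text
-0.0864 -0.0018
-0.0522 -0.0015
0.0298 -0.0015
0.0777 -0.0012
```

step_arm([
  {"x": -0.001,"y": -0.0015,"z": 0.014,"spin": 0,"fingers": 0.6},
  {"x": 0,"y": 0,"z": 0.014,"spin": 0,"fingers": 0.6},
  {"x": 0,"y": 0,"z": 0.014,"spin": 0,"fingers": 0.6},
  {"x": 0,"y": 0,"z": 0.014,"spin": 0,"fingers": 0.6},
  {"x": 0,"y": 0,"z": 0,"spin": 0,"fingers": 0.6},
  {"x": 0,"y": 0,"z": 0,"spin": 0,"fingers": 0},
  {"x": 0,"y": 0,"z": 0,"spin": 0,"fingers": 0},
  {"x": 0,"y": 0,"z": 0,"spin": 0,"fingers": 0},
  {"x": 0,"y": 0,"z": 0,"spin": 0,"fingers": 0},
  {"x": 0,"y": 0,"z": 0,"spin": 0,"fingers": 0},
])

```text
t: 14.67
position: [0.4828, -0.279, 0.093]
tcp_rot: [0.001, 0.931, 0.364, 0.001]
contact_force: [0.3, 0.5, 5.0]
grip_width: 0.155
gripper_force: 60.4
```

step_arm([
  {"x": 0,"y": 0,"z": 0,"spin": 0,"fingers": 0},
  {"x": 0,"y": 0,"z": 0,"spin": 0,"fingers": 0},
  {"x": 0,"y": 0,"z": -0.003,"spin": 0,"fingers": 0},
  {"x": 0,"y": 0,"z": -0.006,"spin": 0,"fingers": 0},
  {"x": 0,"y": 0,"z": -0.01,"spin": 0,"fingers": 0},
  {"x": 0,"y": 0,"z": -0.01,"spin": 0,"fingers": 0},
  {"x": 0,"y": 0,"z": -0.01,"spin": 0,"fingers": 0},
  {"x": 0,"y": 0,"z": -0.01,"spin": 0,"fingers": 0},
  {"x": 0,"y": 0,"z": -0.006,"spin": 0,"fingers": 0},
  {"x": 0,"y": 0,"z": 0,"spin": 0,"fingers": 0},
])

```text
t: 15.5
position: [0.4827, -0.2787, 0.1484]
tcp_rot: [0.001, 0.931, 0.364, 0.001]
contact_force: [0.5, 0.1, -5.9]
grip_width: 0.148
gripper_force: 60.1
```

Held, about 6 N of weight. I'll raise it and carry it to the socket.

step_arm([
  {"x": 0,"y": 0,"z": -0.01,"spin": 0,"fingers": 0},
  {"x": 0,"y": 0,"z": -0.02,"spin": 0,"fingers": 0},
  {"x": 0,"y": 0,"z": -0.02,"spin": 0,"fingers": 0},
  {"x": 0,"y": 0,"z": -0.02,"spin": 0,"fingers": 0},
  {"x": 0,"y": 0,"z": -0.01,"spin": 0,"fingers": 0},
  {"x": 0.005,"y": -0.003,"z": 0,"spin": 0,"fingers": 0},
  {"x": 0.01,"y": -0.006,"z": 0,"spin": 0,"fingers": 0},
  {"x": 0.015,"y": -0.009,"z": 0,"spin": 0,"fingers": 0},
  {"x": 0.02,"y": -0.012,"z": 0,"spin": 0,"fingers": 0},
  {"x": 0.02,"y": -0.012,"z": 0,"spin": 0,"fingers": 0},
])

```text
t: 16.33
position: [0.5034, -0.1977, 0.2242]
tcp_rot: [-0.002, 0.931, 0.364, -0.001]
contact_force: [0.6, 0.4, -5.5]
grip_width: 0.148
gripper_force: 60.0
```

step_arm([
  {"x": 0.023,"y": -0.014,"z": 0,"spin": 0,"fingers": 0},
  {"x": 0.023,"y": -0.014,"z": 0,"spin": 0,"fingers": 0},
  {"x": 0.023,"y": -0.014,"z": 0,"spin": 0,"fingers": 0},
  {"x": 0.023,"y": -0.014,"z": 0,"spin": 0,"fingers": 0},
  {"x": 0.023,"y": -0.014,"z": 0,"spin": 0,"fingers": 0},
  {"x": 0.023,"y": -0.014,"z": 0,"spin": 0,"fingers": 0},
  {"x": 0.023,"y": -0.014,"z": 0,"spin": 0,"fingers": 0},
  {"x": 0.023,"y": -0.014,"z": 0,"spin": 0,"fingers": 0},
  {"x": 0.023,"y": -0.014,"z": 0,"spin": 0,"fingers": 0},
  {"x": 0.023,"y": -0.014,"z": 0,"spin": 0,"fingers": 0},
])

```text
t: 17.17
position: [0.5769, 0.0614, 0.2242]
tcp_rot: [-0.001, 0.931, 0.365, -0.002]
contact_force: [0.4, -0.6, -5.8]
grip_width: 0.149
gripper_force: 60.0
```

step_arm([
  {"x": 0.02,"y": -0.012,"z": 0,"spin": 0,"fingers": 0},
  {"x": 0.02,"y": -0.012,"z": 0,"spin": 0,"fingers": 0},
  {"x": 0.016,"y": -0.01,"z": 0,"spin": 0,"fingers": 0},
  {"x": 0.012,"y": -0.01,"z": 0,"spin": 0,"fingers": 0},
  {"x": 0.01,"y": -0.007,"z": 0,"spin": 0,"fingers": 0},
  {"x": 0.006,"y": -0.004,"z": 0,"spin": 0,"fingers": 0},
  {"x": 0.004,"y": -0.002,"z": 0,"spin": 0,"fingers": 0},
  {"x": 0,"y": 0,"z": 0,"spin": 0,"fingers": 0},
  {"x": 0,"y": 0,"z": 0,"spin": 0,"fingers": 0},
  {"x": 0,"y": 0,"z": 0,"spin": 0,"fingers": 0},
])

```text
t: 18.0
position: [0.6046, 0.1588, 0.226]
tcp_rot: [0.001, 0.932, 0.363, -0.0]
contact_force: [0.5, -0.6, -6.6]
grip_width: 0.156
gripper_force: 60.0
```

```bash
python3 - <<'E'
from h import *
s=bot.state();print(s['position'],s['tcp_rot'],s['contact_force'],s['wrist_torque'],s['gripper_force'])
t=2*np.arctan2(s['tcp_rot'][2],s['tcp_rot'][1]);D=np.array([.5725,.1295])+.051*np.array([np.cos(t),np.sin(t)])-s['position'][:2]
print('go',D@[np.cos(t),np.sin(t)],D@[np.sin(t),-np.cos(t)],'dz',s['position'][2]-.173)
E
```

```text
[0.60461915 0.1587729  0.22601175] [ 6.05137820e-04  9.31691387e-01  3.63250009e-01 -4.73860461e-04] [ 0.45121496 -0.58874919 -6.63237602] [-0.02043098  0.00491611  0.01920043] 59.95085120201111
go 0.007543060185339556 -0.0001928801649417674 dz 0.05301175263300972
```

step_arm([
  {"x": 0.004,"y": 0,"z": 0,"spin": 0,"fingers": 0},
  {"x": 0.0035,"y": 0,"z": 0,"spin": 0,"fingers": 0},
  {"x": 0,"y": 0,"z": 0.008,"spin": 0,"fingers": 0},
  {"x": 0,"y": 0,"z": 0.012,"spin": 0,"fingers": 0},
  {"x": 0,"y": 0,"z": 0.012,"spin": 0,"fingers": 0},
  {"x": 0,"y": 0,"z": 0.012,"spin": 0,"fingers": 0},
  {"x": 0,"y": 0,"z": 0.006,"spin": 0,"fingers": 0},
  {"x": 0,"y": 0,"z": 0,"spin": 0,"fingers": 0},
  {"x": 0,"y": 0,"z": 0,"spin": 0,"fingers": 0},
  {"x": 0,"y": 0,"z": 0,"spin": 0,"fingers": 0},
])

```text
t: 18.83
position: [0.6105, 0.1658, 0.1767]
tcp_rot: [0.0, 0.931, 0.364, 0.001]
contact_force: [0.9, 0.4, -5.9]
grip_width: 0.151
gripper_force: 59.9
```

```bash
python3 - <<'E'
from h import *
s=bot.state();p=s['position'];print(p,s['contact_force'],s['wrist_torque'])
S=grab('scene','s7');W=grab('wrist','w7');T=grab('top','t7')
g=lambda i:(255*(i/255.)**.6).astype('uint8')
a=cv2.resize(g(S['image'][90:230,270:410,::-1]),(560,560))[:560,:440]; a=cv2.resize(g(S['image'][105:225,290:390,::-1]),(500,600),interpolation=cv2.INTER_CUBIC)
b=cv2.resize(g(W['image'][:,:,::-1]),(300,225)); c=cv2.resize(g(T['image'][160:250,120:228,::-1]),(300,250))
i=np.hstack([a,np.vstack([b,c,np.zeros((125,300,3),'uint8')])]);cv2.imwrite('pics/m7.png',i)
print('foot',proj(S,[p[0]-.0375,p[1]-.0345,.1]),'sock',proj(S,[.5725,.1295,.07]))
E
```

```text
[0.61052903 0.16580172 0.17673474] [ 0.86664341  0.4334539  -5.90262624] [ 0.01195798 -0.06086424 -0.01248441]
foot [337.89832171 170.14636946] sock [336.18193547 176.99975172]
```

View pics/m7.png

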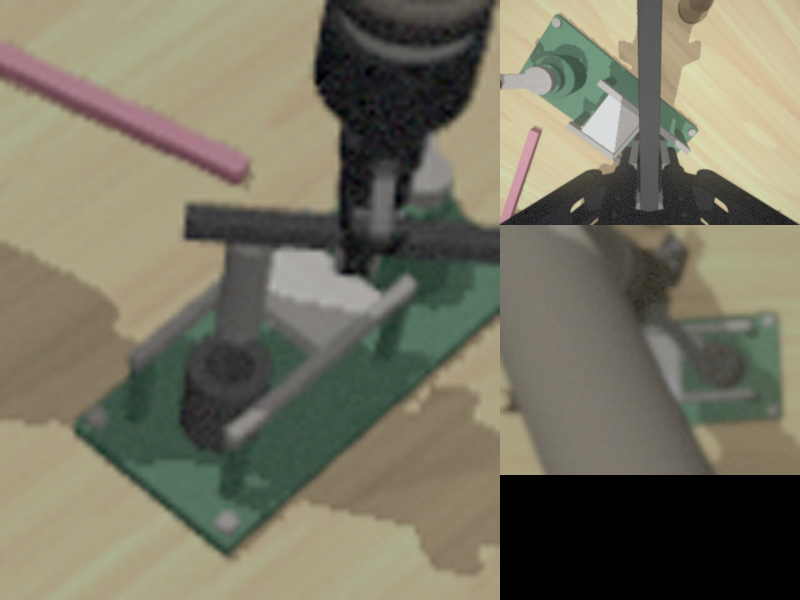

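The picture shows the post's foot at scene (338,170) standing over the open socket at (335,177). The cover is clear and the bar is level. One last numeric check before handing in.

```bash
python3 - <<'E'
from h import *
S=load('s7');k=at(S,335.4,177.6,.07);print('sock',k,'axis@.104',proj(S,[k[0],k[1],.104]),'foot by image',at(S,338,170,.104))
for e in((190,222),(500,245)):print('bar end line',at(S,290+e[0]/5,105+e[1]/5,.187))
s=bot.state();v=s['joint_vel'];print(abs(v).max(),s['position'],s['contact_force'])
E
```

```text
sock [0.57252799 0.12645342 0.07      ] axis@.104 [336.63459912 170.08855808] foot by image [0.57474176 0.12940422 0.104     ]
bar end line [0.55089559 0.10561342 0.187     ]
bar end line [0.66448757 0.21146885 0.187     ]
0.003519477259726459 [0.61058401 0.16580001 0.17712429] [ 0.69048299 -0.5759629  -6.48613256]
```

step_arm([
  {"x": -0.001,"y": 0.001,"z": 0,"spin": 0,"fingers": 0},
  {"x": -0.001,"y": 0,"z": 0.002,"spin": 0,"fingers": 0},
  {"x": 0,"y": 0,"z": 0.002,"spin": 0,"fingers": 0},
  {"x": 0,"y": 0,"z": 0,"spin": 0,"fingers": 0},
  {"x": 0,"y": 0,"z": 0,"spin": 0,"fingers": 0},
  {"x": 0,"y": 0,"z": 0,"spin": 0,"fingers": 0},
  {"x": 0,"y": 0,"z": 0,"spin": 0,"fingers": 0},
  {"x": 0,"y": 0,"z": 0,"spin": 0,"fingers": 0},
  {"x": 0,"y": 0,"z": 0,"spin": 0,"fingers": 0},
  {"x": 0,"y": 0,"z": 0,"spin": 0,"fingers": 0},
])

```text
t: 19.82
position: [0.6093, 0.1634, 0.1723]
tcp_rot: [0.0, 0.931, 0.364, 0.0]
contact_force: [0.6, 0.2, -6.0]
grip_width: 0.15
gripper_force: 60.0
```

```bash
python3 -c "
from cell import bot
s=bot.state();print(s['position'],s['contact_force'],s['gripper_force']);print(bot.hand_in())"
```

```text
[0.60931907 0.16344732 0.17230776] [ 0.62640713  0.1729712  -6.04651135] 59.97508943080902
the job is handed in; nothing more can be done
None
```

I handed the job in at about 20 s (no verdict came back): by my measurements the crank is wound about two turns with the cover off, and the rest is held level and still, its foot about 3 cm above the socket and a few mm from its axis.

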